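# Find the full slide box by hefting one end and draw it into the carrier

### The arm

A 6-joint arm with a two-finger parallel gripper is mounted at the origin on a cart in front of the work surface, level with it; the furniture and walls round the work are solid. World frame = base frame: x ahead of the robot, y to its left, z up, the work surface at z = 0. Lengths are in m, angles in degrees, forces in N, time in s.
With the tool pointing down it reaches from about 0.35 to 0.875 m from the base axis. Payload 4.2 kg.
Tool frame: the origin (TCP) lies midway between the tips of the shut fingers; the grasp point (between the pads) lies 19 mm behind it (r.pinch_z is the distance from the TCP to the grasp point, in m); z points along the fingers, y is the line along which they close (so a half turn about z gives the same grasp; the last joint's range is limited). The gripper opens to 87 mm and grips with 3 to 60 N. Pads are 19 mm wide; open, the fingers measure 117 mm over their backs; the gripper's body (75 mm by 190 mm) begins 51 mm behind the grasp point.
Start: joints at [82.025, 22.042, 0.453, 0, -68.411, -14.817], TCP at [0.242, 0.576, 0.223] pointing down, gripper open.
Joint ranges: [-179.83, 179.83], [-69.29, 118.12], [-61.27, 80.66], [-181.25, 117.63], [-171.15, -9.14], [-177.46, 177.46]. Speed limits (degrees/s): [159.86, 159.86, 180, 180, 180, 180].

### API

Orientations are given as a 3x3 rotation matrix whose columns are the frame's x, y, z axes.
In Python, from station import r, imaging, models gives the robot as it stands. The module is installed in compiled form; this text tells all that it offers.
- The arm moves only by the tool apply_moves, never from a script. Its argument "moves" is a list of rows, each a list of 2 entries, a list of its own where there are three numbers: the shift along the tool's x, y, z in m, then the turn about the tool's z in degrees. A call has 1 to 5 rows; each row shifts and turns the commanded pose from where the row before left it, along the tool's axes as they then stand; what a row does not reach is not made up. A row lasts 1/12 s, in which the tool goes at most 41.7 mm and 7.16 degrees, less where a joint would pass 70% of its speed; a pose out of reach is approached as far as the arm can. A call is refused whole if a number of a shift passes 0.0417 or a number of a turn 7.16, either way. A call with a gripper value outside its range is refused whole. "hand" is the finger opening in m, from 0 to 0.087, set as the call begins (left out, the last holds). The fingers move at their own pace and stop on an object; the grip force is fixed at half the most. Time passes only in rows, so rows that do not move let the fingers close. It gives the time, the measured TCP pose, the force, the opening and the grip force at its end, in the units of the state.
- r.sense(): the state, without advancing time (a new reading comes with each control period).
- imaging.capture(name): name is "side" or "top" or "wrist"; returns a dict with "frame" (400x640x3 uint8, blue, green, red), "intrinsics" (3x3 intrinsics, pixels), "eye" and "orientation" of the camera in the world. Camera axes: x right, y down, z forward; pixel columns grow to the right and rows downward; lengths in m; the calibration is good to about 2 mm. The wrist camera is an equidistant fisheye: a pixel r from the principal point sees the ray r / f radians off the axis. A picture is of the moment at which its call begins. There is no depth.
- r.finish_job(): hands the job in; it is judged then, once.
Trained networks look in a picture, given as the dict that the camera call returned (one of the last four; its "shot" number tells which), for a name from the list of things; names that differ only in an ending like _2 or _b are one class to them, and where a whole thing is asked for, a point or a joint stands for the part that bears it (a point fixed in the world has none). Each returns a list of dicts, best first, with "confidence" (0 to 1); they miss things now and then, are a little off and sometimes report something else, mostly with a low value. They report only what shows in the picture. A call takes as long as a camera call.
- models.cut_out(picture, target): "region" (400x640 bool, what is visible of it) and "extent" ([left, top, width, height] as shares, 0 to 1, of the picture: columns of its width, rows of its height, round what is visible of it).
- models.place_of(picture, target): "at" ([column, row] as shares, 0 to 1, of the picture: columns of its width, rows of its height: a listed point, or the origin of a listed thing).
The state is a dict: "time_s": time; "joints": joint angles; "joint_velocities": joint speeds; "effort": joint torques, N m; "tcp_pos": TCP position; "ee_rot": TCP orientation; "wrist_force": force on the tool from outside, world axes, zero at the start; "moment": the same for the moment, N m; "gripper_width": opening from 0.0 (shut) to 1.0 (fully open); "gripper_force": force on a finger pad.
Only numpy, scipy, OpenCV 4.12 (cv2) and the standard library are available. Lean on these libraries where they do the work, as an engineer would, in place of code of your own. Each camera call takes 0.05 s, during which the arm holds its last target. There are 200 camera calls.

### The job

Three closed slide boxes stand on the bench and look alike, but only one is full of slides. Take the boxes by their ball pulls and raise that end just slightly, the other end staying on the bench, to feel which one is heavy; then draw the full box by its pull gently into the carrier until it sits flat, fully home against the end stop behind the rollers, and let go. Do not tip any box steeply or ram it against the stop, leave the two empty boxes where they stand, and disturb nothing else.

Things in the scene. Friction and masses are not known exactly. Their poses are not given: they have to be found in the camera images.
- box_1: closed grey sheet-metal slide box, 88 mm wide (its x), 120 long (its y), 57 high, too wide to span; origin at the centre of its underside, z up. Steel ball pull on its +y end, two clasps on its -y end. The three look alike and their names do not tell which is full: the empty ones weigh about 0.3 kg, the full one 0.8 to 0.95 kg, with the weight about midway between the ends
- box_1_pull (a point): centre of that box's steel ball pull: ball 26 mm across, 34 mm above the underside, 28 mm out from the +y end face, on a 10 mm stem; 148 mm from the bottom edge at the other end, about which the box tips when the ball is raised
- box_1_front (a point): bottom edge of that box at the ball end, mid-width (60 mm along +y from the box's origin)
- box_1_rear (a point): bottom edge of that box at the end away from the ball, mid-width (60 mm along -y)
- box_2: closed grey sheet-metal slide box, 88 mm wide (its x), 120 long (its y), 57 high, too wide to span; origin at the centre of its underside, z up. Steel ball pull on its +y end, two clasps on its -y end. The three look alike and their names do not tell which is full: the empty ones weigh about 0.3 kg, the full one 0.8 to 0.95 kg, with the weight about midway between the ends
- box_2_pull (a point): centre of that box's steel ball pull: ball 26 mm across, 34 mm above the underside, 28 mm out from the +y end face, on a 10 mm stem; 148 mm from the bottom edge at the other end, about which the box tips when the ball is raised
- box_2_front (a point): bottom edge of that box at the ball end, mid-width (60 mm along +y from the box's origin)
- box_2_rear (a point): bottom edge of that box at the end away from the ball, mid-width (60 mm along -y)
- box_3: closed grey sheet-metal slide box, 88 mm wide (its x), 120 long (its y), 57 high, too wide to span; origin at the centre of its underside, z up. Steel ball pull on its +y end, two clasps on its -y end. The three look alike and their names do not tell which is full: the empty ones weigh about 0.3 kg, the full one 0.8 to 0.95 kg, with the weight about midway between the ends
- box_3_pull (a point): centre of that box's steel ball pull: ball 26 mm across, 34 mm above the underside, 28 mm out from the +y end face, on a 10 mm stem; 148 mm from the bottom edge at the other end, about which the box tips when the ball is raised
- box_3_front (a point): bottom edge of that box at the ball end, mid-width (60 mm along +y from the box's origin)
- box_3_rear (a point): bottom edge of that box at the end away from the ball, mid-width (60 mm along -y)
- carrier: aluminium carrier screwed to the worktop, 104 mm wide (its x; 154 over the black spring housings at the mouth), 170 long (its y); origin at worktop level under its middle, z up. Floor 4 mm thick, side rails 22 high and 92 apart. A box that is home rests on the floor with its ball end against the stop lip, its origin over the carrier's origin, 4 mm up, axes parallel
- carrier_mouth (a point): middle of the carrier's mouth at worktop level, 104 mm along -y from the carrier's origin. The guides flare from 92 mm apart (75 mm from the origin) to 118 mm apart here; a ramp (97 to 75 mm from the origin) leads up to the floor. A box enters with its ball end first, along the carrier's +y
- floor_plate: the carrier's flat floor plate, part of the carrier, 104 x 143 x 4 mm; origin 2 mm above the worktop over the carrier's origin, axes as the carrier's
- stop_lip: the carrier's stop lip, part of the carrier: a bar right across its +y end, 104 mm wide, 8 thick, its top 16 above the worktop; the ball and its stem pass over it. Origin in the middle of the face that the box meets, 60 mm along +y from the carrier's origin, 8 mm above the worktop; axes as the carrier's
- catch_l (a joint): sprung roller on the -x side of the carrier's mouth, 64 mm before its origin, 16 mm across, reaching 3.5 mm past the rail face into the channel; 0 = out, up to 0.006 m = pressed in. It yields at 2 N plus 0.5 N per mm as a box is drawn past, and springs out behind a box that is home
- catch_r (a joint): sprung roller on the +x side of the carrier's mouth, 64 mm before its origin, 16 mm across, reaching 3.5 mm past the rail face into the channel; 0 = out, up to 0.006 m = pressed in. It yields at 2 N plus 0.5 N per mm as a box is drawn past, and springs out behind a box that is home
- crucible: bystander, to be left alone: white porcelain crucible, 40 mm across, 36 high; origin under its middle
- crucible_lid: bystander, to be left alone: white crucible lid, 43 mm across; origin under its middle
- stopper_1: bystander, to be left alone: rubber stopper, 30 mm across, 26 high; origin under its middle
- phone: bystander, to be left alone: dark telephone, 158 x 76 x 8 mm; origin under its middle
- tweezers: bystander, to be left alone: steel tweezers, 126 mm long; origin under its middle

How it is judged:
By the outcome, as a careful person would: the job done as asked, in the order asked, and still so for the second after the job is handed in, with the robot touching nothing.
It also fails if it takes over 67 s, if anything falls off the work surface, if the arm or the gripper's body presses on something with over 40 N, if the wrist force passes 120 N, or if a joint passes its speed limit or range.

## Working session

There is one attempt and no reset: what is moved stays moved. The work goes in short steps, Python scripts to look and compute and a tool call to move; the robot and the scene stay as the last step left them, time stands still between calls to the robot, and variables do not carry over. Pictures are saved under pics/ and viewed, at most 10 in all, crops included, and the job is handed in when it is done.

Besides the shell and the picture viewer there is one more tool, called after "Request:" as name(argument=value, ...), one argument or row to a line, values as JSON. apply_moves: Moves the arm, as the interface text tells. Its arguments: {"type":"object","properties":{"moves":{"type":"array"},"hand":{"type":"number"}},"required":["moves"]}

```bash
mkdir -p pics
cat > h.py <<'E'
import numpy as np, cv2
from station import r, imaging, models
def ray(c,share):
    K=np.array(c["intrinsics"]);u=share[0]*640;v=share[1]*400
    d=np.array([(u-K[0,2])/K[0,0],(v-K[1,2])/K[1,1],1.]);return np.array(c["orientation"])@(d/np.linalg.norm(d))
def hit(c,share,z):
    d=ray(c,share);e=np.array(c["eye"]);return e+d*(z-e[2])/d[2]
E
python3 - <<'E'
from h import *
for n in ("top","side"):
    c=imaging.capture(n);cv2.imwrite(f"pics/{n}.png",c["frame"])
    print(n,np.round(c["eye"],3))
    for t,z in (("box_1_pull",.034),("box_1_front",0),("box_1_rear",0),("box_1",0),("carrier",0),("carrier_mouth",0),("stop_lip",.008),("floor_plate",.002),("crucible",0),("crucible_lid",0),("stopper_1",0),("phone",0),("tweezers",0)):
        for d in models.place_of(c,t):
            if d["confidence"]>.2: print(t,round(d["confidence"],2),np.round(hit(c,d["at"],z)[:2],4),np.round(np.array(d["at"])*[640,400]))
s=r.sense();print(s,r.pinch_z)
E
```

```text
top [0.405 0.171 1.159]
box_1_pull 0.68 [ 0.6997 -0.0009] [382. 158.]
box_1_pull 0.62 [0.4635 0.0159] [378. 245.]
box_1_front 0.83 [ 0.4558 -0.0114] [386. 248.]
box_1_front 0.23 [0.5417 0.3962] [238. 217.]
box_1 0.94 [ 0.4456 -0.0819] [412. 252.]
box_1 0.88 [ 0.5727 -0.1082] [420. 206.]
box_1 0.74 [ 0.7025 -0.0865] [411. 160.]
carrier 0.7 [0.5352 0.3246] [264. 219.]
carrier_mouth 0.6 [0.5367 0.2159] [303. 219.]
carrier_mouth 0.36 [ 0.4429 -0.0737] [409. 253.]
stop_lip 0.46 [0.528  0.3915] [239. 221.]
stop_lip 0.26 [0.4613 0.0118] [378. 246.]
floor_plate 0.57 [0.5335 0.3289] [262. 220.]
floor_plate 0.57 [ 0.5726 -0.0441] [397. 206.]
floor_plate 0.44 [0.3838 0.5319] [186. 274.]
crucible 0.62 [0.7053 0.3134] [269. 159.]
crucible_lid 0.7 [0.7639 0.2693] [285. 139.]
crucible_lid 0.52 [ 0.7063 -0.025 ] [389. 159.]
phone 0.6 [0.3842 0.5418] [183. 274.]
tweezers 0.55 [0.3668 0.0962] [347. 281.]
side [0.291 1.094 0.477]
box_1_pull 0.73 [0.4497 0.0366] [374. 204.]
box_1_front 0.55 [ 0.459 -0.001] [373. 209.]
box_1_front 0.26 [ 0.6972 -0.0832] [305. 192.]
box_1_rear 0.68 [ 0.429  -0.1302] [389.
[... 826 characters left out ...]
+01, -1.48166797e+01]), 'joint_velocities': array([ 0.02256337,  0.02897731, -0.01141539, -0.05683728, -0.0405269 ,
        0.07336298]), 'effort': array([ 1.45565686e-03, -3.90464509e+01,  1.87620378e+01,  4.22430530e+00,
        1.55147491e-02, -2.84489795e-05]), 'tcp_pos': array([0.24209131, 0.57620603, 0.22255028]), 'ee_rot': array([[ 9.21922093e-01, -3.87375340e-01,  1.90226235e-05],
       [-3.87375340e-01, -9.21922093e-01, -6.21232262e-06],
       [ 1.99438774e-05, -1.64161774e-06, -1.00000000e+00]]), 'wrist_force': array([-1.21457747, -0.73109221,  0.51545572]), 'moment': array([-0.04408041, -0.02688667,  0.0776494 ]), 'gripper_force': 0.0, 'gripper_width': 0.9993549925928833} 0.0187
```

Run:
```python
import cv2
a=cv2.imread("pics/top.png")[110:320,150:450];cv2.imwrite("pics/topc.png",cv2.resize(a,(800,560),interpolation=cv2.INTER_CUBIC))
```

```text
(no output)
```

View pics/topc.png

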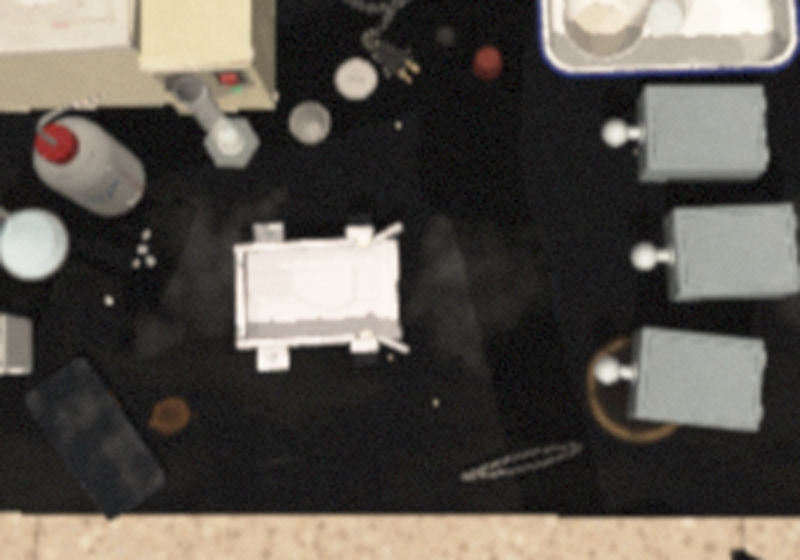

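View pics/side.png

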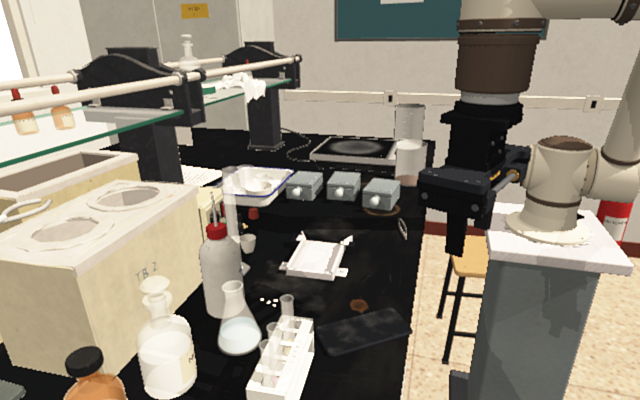

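The top view shows three boxes on the right, with balls at crop pixels (613,132), (643,257) and (608,371), all pulls facing left (+y). The carrier is at about (318,293) with its mouth on the right. I'll refine the positions and yaws next.

Run:
```python
from h import *
c=imaging.capture("top");f=c["frame"]
S=lambda p:np.array(p)/[640,400]
g=f.min(2)
for n,(u,v) in dict(A=(380,159.5),B=(391,206.4),C=(378,249)).items():
    u0,v0=int(u)-6,int(v)-6;p=g[v0:v0+13,u0:u0+13].astype(float)
    w=np.clip(p-120,0,None);w[:,10:]=0;yy,xx=np.mgrid[:13,:13]
    q=((xx*w).sum()/w.sum()+u0+.5,(yy*w).sum()/w.sum()+v0+.5)
    print(n,np.round(q,1),np.round(hit(c,S(q),.034)[:2],4))
for d in models.cut_out(c,"box_1")[:4]:
    m=d["region"].astype(np.uint8);k=np.ones((7,7),np.uint8);m=cv2.morphologyEx(m,cv2.MORPH_OPEN,k)
    pts=cv2.findNonZero(m);(cx,cy),wh,a=cv2.minAreaRect(pts)
    b=cv2.boxPoints(((cx,cy),wh,a));P=np.array([hit(c,S(q+.5),.057)[:2] for q in b])
    e=P[1]-P[0];e2=P[2]-P[1];L=e if np.linalg.norm(e)>np.linalg.norm(e2) else e2
    L*=np.sign(L[1]);print(round(d["confidence"],2),np.round(P.mean(0),4),np.round([np.linalg.norm(e),np.linalg.norm(e2)],3),"yaw",round(np.degrees(np.arctan2(-L[0],L[1])),1))
for d in models.cut_out(c,"carrier")[:1]:
    m=d["region"].astype(np.uint8);(cx,cy),wh,a=cv2.minAreaRect(cv2.findNonZero(cv2.morphologyEx(m,cv2.MORPH_OPEN,np.ones((7,7)))));print(cx,cy,wh,a,d["confidence"])
# carrier outer edges via bright threshold, row-wise
sub=f[185:260,225:320];t=(sub.min(2)>150)
for col in range(240,302,6):
    r_=np.nonzero(t[:,col-225])[0];print(col,(r_.min()+185,r_.max()+185) if len(r_) else None,end=' ')
```

```text
A [380.8 160.2] [0.6939 0.0027]
B [391.8 206.8] [ 0.5653 -0.0242]
C [378.  249.5] [0.4507 0.0151]
0.75 [ 0.4437 -0.0531] [0.088 0.159] yaw -5.8
0.63 [ 0.6863 -0.0652] [0.162 0.096] yaw 0.0
0.59 [ 0.5657 -0.0902] [0.159 0.093] yaw 2.5
268.03106689453125 219.527587890625 (55.433589935302734, 60.131351470947266) 86.633544921875 0.87
240 (np.int64(202), np.int64(240)) 246 (np.int64(195), np.int64(240)) 252 (np.int64(194), np.int64(248)) 258 (np.int64(201), np.int64(239)) 264 (np.int64(200), np.int64(238)) 270 (np.int64(200), np.int64(238)) 276 (np.int64(200), np.int64(238)) 282 (np.int64(195), np.int64(241)) 288 (np.int64(195), np.int64(241)) 294 (np.int64(197), np.int64(238)) 300 (np.int64(239), np.int64(240))
```

Request:
apply_moves(
  moves=[
    [[0.041,0,0],7],
    [[0.041,0,0],7],
    [[0.041,0,0],7],
    [[0.041,0,0],7],
    [[0.041,0,0],7],
  ],
)

```text
time_s: 1.97
tcp_pos: [0.4054, 0.4544, 0.2223]
ee_rot: [[0.528, -0.849, 0.0], [-0.849, -0.528, 0.0], [0.0, -0.0, -1.0]]
wrist_force: [1.0, 0.6, 0.3]
gripper_width: 1.0
gripper_force: 0.0
```

```bash
cat >> h.py <<'E'
def plan(target,yaw=None,step=.041,turn=7):
    """target TCP world; yaw = box yaw wanted (closing axis square to box y). Prints rows."""
    s=r.sense();R=np.array(s["ee_rot"]);p=np.array(s["tcp_pos"])
    a=np.degrees(np.arctan2(R[1,1],R[0,1]));t=0
    if yaw is not None: t=-((180+yaw-a+180)%360-180); t=(t+90)%180-90
    d=np.array(target)-p;n=int(max(np.ceil(np.linalg.norm(d)/step),np.ceil(abs(t)/turn),1))
    b=np.radians(a+90)
    rows=[]
    for i in range(n):
        x=np.array([np.cos(b),np.sin(b),0]);y=np.array([-np.sin(b),np.cos(b),0])*1
        y=np.array([np.cos(b-np.pi/2),np.sin(b-np.pi/2),0])
        k=d/n;rows.append([[round(float(k@x),4),round(float(k@y),4),round(float(-k[2]),4)],round(t/n,2)]);b-=np.radians(t/n)
    print("p",np.round(p,4),"d",np.round(d,4),"turn",round(t,2))
    for i in range(0,n,5): print(rows[i:i+5])
def wray(c,px):
    K=np.array(c["intrinsics"]);d=np.array(px,float)-[K[0,2],K[1,2]];rr=np.hypot(*d)
    th=rr/K[0,0];v=np.array([d[0]/rr*np.sin(th),d[1]/rr*np.sin(th),np.cos(th)]);return np.array(c["orientation"])@v
def whit(c,share,z):
    d=wray(c,np.array(share)*[640,400]);e=np.array(c["eye"]);return e+d*(z-e[2])/d[2]
E
python3 - <<'E'
from h import *
c=imaging.capture("wrist");cv2.imwrite("pics/w1.png",c["frame"]);print(c["eye"],c["intrinsics"])
for t,z in (("carrier",0),("carrier_mouth",0),("stop_lip",.008),("floor_plate",.002),("box_1_pull",.034)):
    for d in models.place_of(c,t):
        if d["confidence"]>.3: print(t,round(d["confidence"],2),np.round(whit(c,d["at"],z)[:2],4),np.round(np.array(d["at"])*[640,400]))
plan([.51,-.0,.2],-5.8)
E
```

```text
[0.44315943 0.39269783 0.38460992] [[309.70691629   0.         320.4362808 ]
 [  0.         309.70691629 196.44950095]
 [  0.           0.           1.        ]]
carrier 0.71 [0.5318 0.3244] [289.  32.]
stop_lip 0.64 [0.5325 0.3829] [262.  70.]
floor_plate 0.78 [0.5342 0.3215] [288.  28.]
p [0.4036 0.4557 0.2226] d [ 0.1064 -0.4557 -0.0226] turn 38.06
[[[0.0368, 0.0128, 0.0019], np.float64(3.17)], [[0.0375, 0.0107, 0.0019], np.float64(3.17)], [[0.038, 0.0086, 0.0019], np.float64(3.17)], [[0.0385, 0.0065, 0.0019], np.float64(3.17)], [[0.0388, 0.0044, 0.0019], np.float64(3.17)]]
[[[0.0389, 0.0022, 0.0019], np.float64(3.17)], [[0.039, 0.0001, 0.0019], np.float64(3.17)], [[0.0389, -0.0021, 0.0019], np.float64(3.17)], [[0.0388, -0.0043, 0.0019], np.float64(3.17)], [[0.0385, -0.0064, 0.0019], np.float64(3.17)]]
[[[0.0381, -0.0085, 0.0019], np.float64(3.17)], [[0.0375, -0.0106, 0.0019], np.float64(3.17)]]
```

View pics/w1.png

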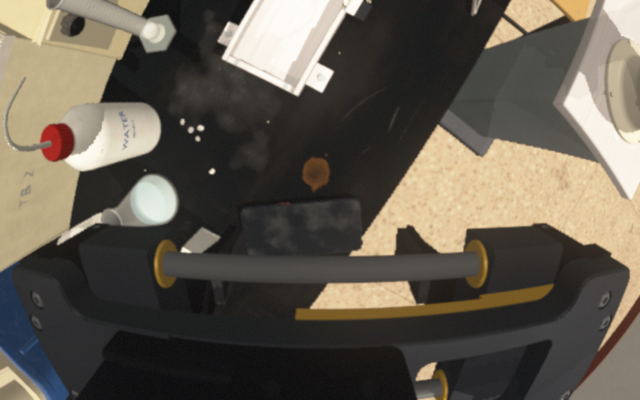

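Wrist view: the camera looks along tool +x, with the carrier stop end at about (262,70), which agrees with the top view. Next I move to hover over the boxes.

Request:
apply_moves(
  moves=[
    [[0.0368,0.0128,0.002],3.2],
    [[0.0375,0.0107,0.002],3.2],
    [[0.038,0.0086,0.002],3.2],
    [[0.0385,0.0065,0.002],3.2],
    [[0.0388,0.0044,0.002],3.2],
  ],
  hand=0.05,
)

```text
time_s: 2.68
tcp_pos: [0.4472, 0.2651, 0.2126]
ee_rot: [[0.28, -0.96, 0.0], [-0.96, -0.28, 0.0], [-0.0, -0.0, -1.0]]
wrist_force: [1.1, 0.5, 0.8]
gripper_width: 0.705
gripper_force: 0.0
```

Request:
apply_moves(
  moves=[
    [[0.0389,0.0022,0.002],3.2],
    [[0.039,0,0.002],3.2],
    [[0.0389,-0.002,0.002],3.2],
    [[0.0388,-0.0043,0.002],3.2],
    [[0.0385,-0.0064,0.002],3.2],
  ],
)

```text
time_s: 3.1
tcp_pos: [0.4915, 0.0749, 0.2028]
ee_rot: [[0.004, -1.0, 0.001], [-1.0, -0.004, 0.0], [-0.0, -0.001, -1.0]]
wrist_force: [0.8, 1.0, 0.0]
gripper_width: 0.582
gripper_force: 0.0
```

Run:
```python
from h import *
c=imaging.capture("wrist");cv2.imwrite("pics/w2.png",c["frame"]);print(c["eye"])
for t,z in (("box_1_pull",.034),("box_1_front",0),("box_1",0),("box_1_rear",0)):
    for d in models.place_of(c,t):
        if d["confidence"]>.2: print(t,round(d["confidence"],2),np.round(whit(c,d["at"],z)[:2],4),np.round(np.array(d["at"])*[640,400]))
plan([.451,.015,.12],-5.8)
```

```text
[0.49128545 0.00230436 0.36513883]
box_1_pull 0.82 [0.4558 0.0194] [354. 130.]
box_1_front 0.84 [ 0.4538 -0.0115] [353. 102.]
box_1 0.96 [ 0.4448 -0.0729] [361.  51.]
box_1 0.9 [ 0.6955 -0.0866] [160.  52.]
box_1 0.78 [ 0.5779 -0.1114] [248.  23.]
p [0.4915 0.0762 0.2027] d [-0.0405 -0.0612 -0.0827] turn 6.1
[[[0.0203, 0.0136, 0.0276], np.float64(2.03)], [[0.0208, 0.0129, 0.0276], np.float64(2.03)], [[0.0212, 0.0121, 0.0276], np.float64(2.03)]]
```

View pics/w2.png

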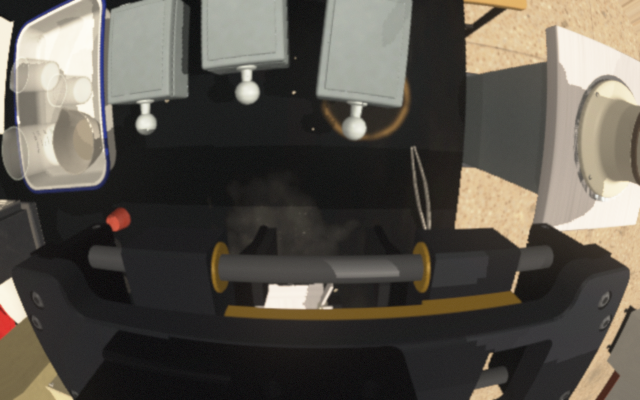

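Wrist view: ball C is at about (355,127), B at (247,91) and A at (147,124), with beakers in the tray beside A. I'll weigh C and B first.

Run:
```python
from h import *
f=cv2.imread("pics/w2.png");g=cv2.GaussianBlur(f.min(2),(3,3),0)
K=[[309.707,0,320.436],[0,309.707,196.4495],[0,0,1]]
s=r.sense();R=np.array(s["ee_rot"])
c=imaging.capture("wrist")
for n,(u,v) in dict(C=(354.5,127),B=(247,91),A=(147,123)).items():
    u,v=int(u),int(v);p=cv2.resize(f[v-22:v+23,u-22:u+23],None,fx=4,fy=4,interpolation=cv2.INTER_CUBIC)
    h=cv2.HoughCircles(cv2.cvtColor(p,cv2.COLOR_BGR2GRAY),cv2.HOUGH_GRADIENT,1,50,param1=120,param2=12,minRadius=36,maxRadius=58)
    if h is None: print(n);continue
    x,y,rr=h[0][0];q=np.array([u-22+(x+.5)/4,v-22+(y+.5)/4]);print(n,q,rr/4,np.round(whit(c,q/[640,400],.034)[:2],4))
# box edges lines
```

```text
C [354. 128.] 12.475 [0.4556 0.0188]
B [247.75  92.25] 11.975 [ 0.5694 -0.0206]
A [146. 124.] 10.675 [0.6977 0.0068]
```

Run:
```python
from h import *
plan([.455,.018,.09],-5.8)
```

```text
p [0.4914 0.0766 0.2027] d [-0.0364 -0.0586 -0.1127] turn 6.15
[[[0.0146, 0.0092, 0.0282], np.float64(1.54)], [[0.0148, 0.0088, 0.0282], np.float64(1.54)], [[0.0151, 0.0084, 0.0282], np.float64(1.54)], [[0.0153, 0.008, 0.0282], np.float64(1.54)]]
```

Request:
apply_moves(
  moves=[
    [[0.0146,0.0092,0.0282],1.5],
    [[0.0148,0.0088,0.0282],1.5],
    [[0.0151,0.0084,0.0282],1.6],
    [[0.0153,0.008,0.0282],1.6],
    [[0,0,0],0],
  ],
)

```text
time_s: 3.82
tcp_pos: [0.4486, 0.0153, 0.085]
ee_rot: [[-0.105, -0.994, -0.013], [-0.994, 0.105, -0.003], [0.004, 0.012, -1.0]]
wrist_force: [-0.8, 0.2, -0.3]
gripper_width: 0.574
gripper_force: 0.0
```

Run:
```python
from h import *
c=imaging.capture("wrist");cv2.imwrite("pics/w3.png",c["frame"][100:340,180:500])
for d in models.place_of(c,"box_1_pull"):
    if d["confidence"]>.2: print(round(d["confidence"],2),np.round(whit(c,d["at"],.034)[:2],4),np.round(np.array(d["at"])*[640,400]))
s=r.sense();print(s["tcp_pos"],s["wrist_force"])
```

```text
0.65 [0.4571 0.0189] [308. 221.]
0.62 [ 0.4468 -0.0685] [309.  98.]
[0.45480671 0.01765015 0.0894974 ] [1.34664798 1.1218187  0.44988694]
```

View pics/w3.png

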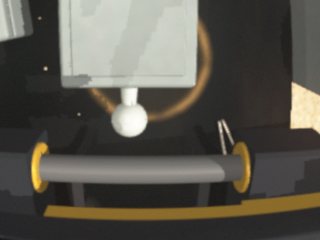

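Ball C is at about (310,220) in the full frame, centred and square to the tool. Descending.

Request:
apply_moves(
  moves=[
    [[0,-0.002,0.025],0],
    [[0,0,0.025],0],
    [[0,0,0.0245],0],
    [[0,0,0],0],
    [[0,0,0],0],
  ],
)

```text
time_s: 4.33
tcp_pos: [0.4581, 0.0178, 0.0159]
ee_rot: [[-0.102, -0.995, 0.001], [-0.995, 0.102, -0.0], [0.0, -0.001, -1.0]]
wrist_force: [0.4, 0.1, -0.6]
gripper_width: 0.572
gripper_force: 0.0
```

Request:
apply_moves(
  moves=[
    [[0,0,0],0],
    [[0,0,0],0],
    [[0,0,0],0],
  ],
  hand=0.015,
)

```text
time_s: 4.58
tcp_pos: [0.4581, 0.0172, 0.0169]
ee_rot: [[-0.104, -0.995, 0.004], [-0.995, 0.104, 0.001], [-0.002, -0.004, -1.0]]
wrist_force: [-0.0, 1.1, 0.4]
gripper_width: 0.426
gripper_force: 0.0
```

Request:
apply_moves(
  moves=[
    [[0,0,0],0],
    [[0,0,0],0],
    [[0,0,0],0],
    [[0,0,0],0],
  ],
)

```text
time_s: 4.92
tcp_pos: [0.4572, 0.0167, 0.0161]
ee_rot: [[-0.104, -0.995, 0.001], [-0.995, 0.104, 0.0], [-0.001, -0.001, -1.0]]
wrist_force: [-0.9, 0.7, 6.5]
gripper_width: 0.278
gripper_force: 30.0
```

Request:
apply_moves(
  moves=[
    [[0,0,0],0],
    [[0,0,0],0],
    [[0,0,0],0],
  ],
)

```text
time_s: 5.17
tcp_pos: [0.4572, 0.0167, 0.016]
ee_rot: [[-0.104, -0.995, 0.001], [-0.995, 0.104, 0.0], [-0.001, -0.001, -1.0]]
wrist_force: [-1.7, 2.1, 5.9]
gripper_width: 0.276
gripper_force: 30.0
```

Request:
apply_moves(
  moves=[
    [[0,0,-0.002],0],
    [[0,0,-0.002],0],
    [[0,0,-0.001],0],
    [[0,0,0],0],
    [[0,0,0],0],
  ],
)

```text
time_s: 5.58
tcp_pos: [0.4565, 0.0163, 0.0201]
ee_rot: [[-0.105, -0.995, -0.0], [-0.995, 0.105, -0.0], [0.0, 0.0, -1.0]]
wrist_force: [-0.5, -1.1, -1.3]
gripper_width: 0.279
gripper_force: 30.0
```

```bash
cat >> h.py <<'E'
def feel(n=10):
    F=[]
    for i in range(n):
        imaging.capture("top");F.append(r.sense()["wrist_force"])
    s=r.sense();print("F",np.round(np.mean(F,0),2),np.round(np.std(F,0),2),np.round(s["tcp_pos"],4),s["gripper_width"]*87,s["gripper_force"])
E
python3 -c "
from h import *
feel()"
```

```text
F [-0.31 -0.62 -1.75] [0.42 0.51 0.41] [0.4567 0.0164 0.0202] 24.524069315581784 29.95836168061942
```

Request:
apply_moves(
  moves=[
    [[0,0,-0.0015],0],
    [[0,0,-0.0015],0],
    [[0,0,0],0],
    [[0,0,0],0],
    [[0,0,0],0],
  ],
)

```text
time_s: 6.5
tcp_pos: [0.4569, 0.0165, 0.0233]
ee_rot: [[-0.104, -0.995, 0.0], [-0.995, 0.104, 0.0], [-0.0, -0.0, -1.0]]
wrist_force: [0.0, -0.8, -1.9]
gripper_width: 0.281
gripper_force: 30.0
```

```bash
python3 -c "
from h import *
feel()"
```

```text
F [-0.27  0.34 -1.59] [0.29 0.41 0.35] [0.4569 0.0165 0.0233] 24.450096628595077 29.976486819796264
```

Request:
apply_moves(
  moves=[
    [[0,0,0.002],0],
    [[0,0,0.002],0],
    [[0,0,0.002],0],
    [[0,0,0.001],0],
    [[0,0,0],0],
  ],
)

```text
time_s: 7.42
tcp_pos: [0.4568, 0.0165, 0.0162]
ee_rot: [[-0.104, -0.995, -0.0], [-0.995, 0.104, -0.0], [0.0, 0.0, -1.0]]
wrist_force: [0.8, 1.7, -1.5]
gripper_width: 0.277
gripper_force: 30.0
```

Request:
apply_moves(
  moves=[
    [[0,0,0],0],
    [[0,0,0],0],
    [[0,0,0],0],
    [[0,0,0],0],
  ],
  hand=0.05,
)

```text
time_s: 7.75
tcp_pos: [0.4567, 0.0163, 0.0163]
ee_rot: [[-0.104, -0.995, -0.0], [-0.995, 0.104, -0.0], [0.0, 0.0, -1.0]]
wrist_force: [-0.1, -0.3, 0.1]
gripper_width: 0.497
gripper_force: 0.0
```

Request:
apply_moves(
  moves=[
    [[0,0,-0.03],0],
    [[0,0,-0.03],0],
    [[0,0,-0.02],0],
    [[0,0,0],0],
    [[0,0,0],0],
  ],
)

```text
time_s: 8.17
tcp_pos: [0.4572, 0.0166, 0.0973]
ee_rot: [[-0.105, -0.995, 0.003], [-0.995, 0.105, 0.001], [-0.002, -0.003, -1.0]]
wrist_force: [-0.9, -0.2, -1.2]
gripper_width: 0.573
gripper_force: 0.0
```

```bash
python3 -c "
from h import *
feel()
plan([.569,-.021,.09],2.5)"
```

```text
F [ 0.08 -0.04 -0.33] [0.57 0.22 0.42] [0.4566 0.0164 0.0958] 49.92777314994744 0.0
p [0.4566 0.0164 0.0958] d [ 0.1124 -0.0374 -0.0058] turn -8.49
[[[0.0085, -0.0386, 0.0019], np.float64(-2.83)], [[0.0104, -0.0381, 0.0019], np.float64(-2.83)], [[0.0122, -0.0375, 0.0019], np.float64(-2.83)]]
```

C reads about 1.3 N, so it is empty. Next is B.

Request:
apply_moves(
  moves=[
    [[0.0085,-0.0386,0.002],-2.8],
    [[0.0104,-0.0381,0.002],-2.8],
    [[0.0122,-0.0375,0.002],-2.9],
    [[0,0,0],0],
    [[0,0,0],0],
  ],
)

```text
time_s: 9.08
tcp_pos: [0.5701, -0.0217, 0.0889]
ee_rot: [[0.041, -0.999, -0.002], [-0.999, -0.041, -0.0], [0.0, 0.002, -1.0]]
wrist_force: [-0.9, 0.3, 0.1]
gripper_width: 0.575
gripper_force: 0.0
```

Run:
```python
from h import *
c=imaging.capture("wrist");cv2.imwrite("pics/w4.png",c["frame"][60:340,120:520])
for d in models.place_of(c,"box_1_pull"):
    if d["confidence"]>.2: print(round(d["confidence"],2),np.round(whit(c,d["at"],.034)[:2],4),np.round(np.array(d["at"])*[640,400]))
s=r.sense();print(s["tcp_pos"],s["ee_rot"][:,1])
```

```text
[ 0.56799846 -0.02114638  0.08950315] [-0.99907805 -0.04287598  0.00216703]
```

View pics/w4.png

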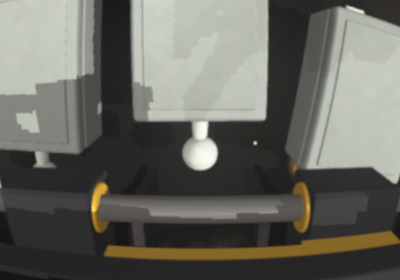

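Ball B is at about (320,213) in the full frame: laterally centred and about 4 mm farther along tool x. Descending with that correction.

Request:
apply_moves(
  moves=[
    [[0.002,0,0.025],0],
    [[0.002,0,0.025],0],
    [[0,0,0.0235],0],
    [[0,0,0],0],
    [[0,0,0],0],
  ],
)

```text
time_s: 9.6
tcp_pos: [0.5677, -0.0249, 0.0165]
ee_rot: [[0.045, -0.999, -0.003], [-0.999, -0.045, -0.001], [0.001, 0.003, -1.0]]
wrist_force: [0.5, -0.8, -0.3]
gripper_width: 0.574
gripper_force: 0.0
```

Request:
apply_moves(
  moves=[
    [[0,0,0],0],
    [[0,0,0],0],
    [[0,0,0],0],
    [[0,0,0],0],
    [[0,0,0],0],
  ],
  hand=0.015,
)

```text
time_s: 10.02
tcp_pos: [0.5699, -0.0248, 0.0177]
ee_rot: [[0.044, -0.999, 0.002], [-0.999, -0.044, 0.0], [-0.0, -0.002, -1.0]]
wrist_force: [-1.8, 2.0, 4.9]
gripper_width: 0.281
gripper_force: 27.8
```

Request:
apply_moves(
  moves=[
    [[0,0,0],0],
    [[0,0,0],0],
    [[0,0,0],0],
    [[0,0,0],0],
  ],
)

```text
time_s: 10.35
tcp_pos: [0.5699, -0.0248, 0.0177]
ee_rot: [[0.044, -0.999, 0.002], [-0.999, -0.044, 0.0], [-0.0, -0.002, -1.0]]
wrist_force: [-1.8, 0.4, 5.4]
gripper_width: 0.279
gripper_force: 30.0
```

Request:
apply_moves(
  moves=[
    [[0,0,-0.002],0],
    [[0,0,-0.002],0],
    [[0,0,-0.002],0],
    [[0,0,0],0],
    [[0,0,0],0],
  ],
)

```text
time_s: 10.77
tcp_pos: [0.5691, -0.0251, 0.0225]
ee_rot: [[0.044, -0.999, -0.001], [-0.999, -0.044, -0.0], [-0.0, 0.001, -1.0]]
wrist_force: [1.1, 0.4, -2.0]
gripper_width: 0.281
gripper_force: 30.0
```

```bash
python3 -c "
from h import *
feel()"
```

```text
F [ 0.21 -0.44 -1.84] [0.64 0.41 0.42] [ 0.5692 -0.025   0.0227] 23.519362630117012 29.99964416027069
```

B reads about 1.6 N, so it is also empty and A must be the full one. I'll release B and check the clearance to the tray glassware.

Request:
apply_moves(
  moves=[
    [[0,0,0.002],0],
    [[0,0,0.002],0],
    [[0,0,0.0015],0],
    [[0,0,0],0],
    [[0,0,0],0],
  ],
)

```text
time_s: 11.68
tcp_pos: [0.5694, -0.0248, 0.0178]
ee_rot: [[0.044, -0.999, 0.0], [-0.999, -0.044, 0.0], [-0.0, -0.0, -1.0]]
wrist_force: [-2.1, 2.4, 4.2]
gripper_width: 0.274
gripper_force: 30.0
```

Request:
apply_moves(
  moves=[
    [[0,0,0],0],
    [[0,0,0],0],
    [[0,0,0],0],
    [[0,0,0],0],
  ],
  hand=0.05,
)

```text
time_s: 12.02
tcp_pos: [0.5693, -0.0252, 0.017]
ee_rot: [[0.044, -0.999, -0.0], [-0.999, -0.044, -0.0], [0.0, 0.0, -1.0]]
wrist_force: [-0.2, -0.0, -0.5]
gripper_width: 0.497
gripper_force: 0.0
```

Request:
apply_moves(
  moves=[
    [[0,0,-0.035],0],
    [[0,0,-0.035],0],
    [[0,0,-0.035],0],
    [[0,0,-0.015],0],
    [[0,0,0],0],
  ],
)

```text
time_s: 12.43
tcp_pos: [0.5722, -0.0248, 0.1421]
ee_rot: [[0.044, -0.999, 0.01], [-0.999, -0.044, 0.001], [-0.001, -0.01, -1.0]]
wrist_force: [0.2, -0.7, 0.4]
gripper_width: 0.575
gripper_force: 0.0
```

Run:
```python
from h import *
c=imaging.capture("side");t=imaging.capture("top")
cv2.imwrite("pics/s2.png",cv2.resize(c["frame"][140:260,200:360],None,fx=4,fy=4,interpolation=cv2.INTER_CUBIC))
for z in (.03,.06,.085): print(z,np.round(hit(t,np.array([377,130])/[640,400],z)[:2],3),np.round(hit(t,np.array([377,137])/[640,400],z)[:2],3))
# where would plausible heights show in the side view, at (.80,.02)?
R=np.array(c["orientation"]);K=np.array(c["intrinsics"])
for P in ([.79,.02,0],[.79,.02,.03],[.79,.02,.06],[.79,.02,.085],[.765,.02,.03]):
    q=K@(R.T@(np.array(P)-c["eye"]));print(P,np.round((q[:2]/q[2]-[200,140])*4))
plan([.697,.004,.11],0)
```

```text
0.03 [0.781 0.011] [0.761 0.011]
0.06 [0.771 0.015] [0.752 0.016]
0.085 [0.763 0.019] [0.744 0.019]
[0.79, 0.02, 0] [264. 245.]
[0.79, 0.02, 0.03] [261. 209.]
[0.79, 0.02, 0.06] [259. 172.]
[0.79, 0.02, 0.085] [256. 141.]
[0.765, 0.02, 0.03] [291. 212.]
p [ 0.5692 -0.025   0.1374] d [ 0.1278  0.029  -0.0274] turn 2.48
[[[-0.0059, -0.0322, 0.0069], np.float64(0.62)], [[-0.0062, -0.0322, 0.0069], np.float64(0.62)], [[-0.0066, -0.0321, 0.0069], np.float64(0.62)], [[-0.0069, -0.032, 0.0069], np.float64(0.62)]]
```

View pics/s2.png

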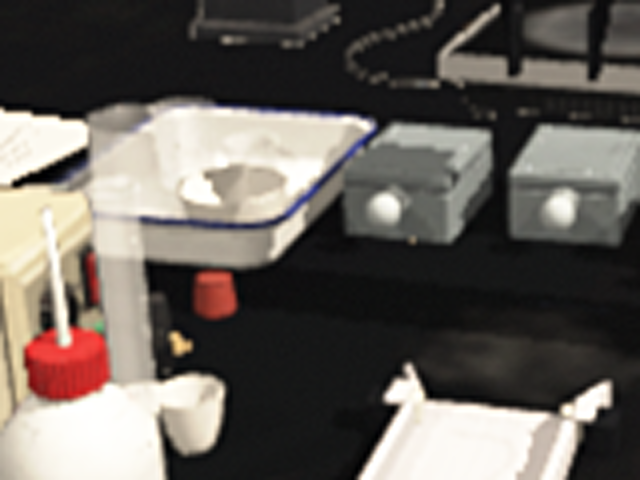

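In the side crop, the bowl in the tray (about 235,185) tops out near z≈0.05, well under the gripper body at 0.085. Going to A.

Request:
apply_moves(
  moves=[
    [[-0.006,-0.0322,0.005],0.6],
    [[-0.0062,-0.0322,0.005],0.6],
    [[-0.0066,-0.0321,0.009],0.6],
    [[-0.0069,-0.032,0.009],0.6],
    [[0,0,0],0],
  ],
)

```text
time_s: 12.95
tcp_pos: [0.6992, 0.0051, 0.1021]
ee_rot: [[0.002, -1.0, -0.006], [-1.0, -0.002, -0.001], [0.001, 0.006, -1.0]]
wrist_force: [-0.1, -0.1, -1.2]
gripper_width: 0.571
gripper_force: 0.0
```

Run:
```python
from h import *
imaging.capture("top");imaging.capture("top");imaging.capture("top")
c=imaging.capture("wrist");cv2.imwrite("pics/w5.png",c["frame"][60:340,120:520])
for d in models.place_of(c,"box_1_pull"):
    if d["confidence"]>.2: print(round(d["confidence"],2),np.round(whit(c,d["at"],.034)[:2],4),np.round(np.array(d["at"])*[640,400]))
s=r.sense();print(s["tcp_pos"],s["ee_rot"][:,1])
f=c["frame"]
for px in ([320,205],[320,210],[320,215],[320,220],[325,210]): print(px,np.round(whit(c,np.array(px)/[640,400],.034)[:2],4))
```

```text
0.78 [0.4557 0.0209] [556. 220.]
[0.69589418 0.00393151 0.10880053] [-0.99999739 -0.001682    0.00154322]
[320, 205] [0.6952 0.0029]
[320, 210] [0.6952 0.0071]
[320, 215] [0.6951 0.0113]
[320, 220] [0.6951 0.0155]
[325, 210] [0.6912 0.0071]
```

View pics/w5.png

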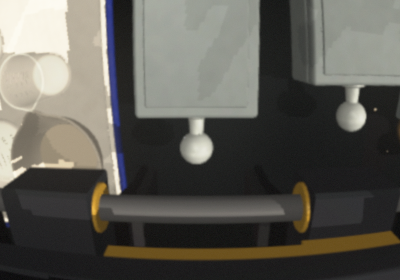

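Ball A is at about (317,208) in the full frame and square to the tool. Descending and gripping.

Request:
apply_moves(
  moves=[
    [[-0.0015,-0.0015,0.031],0],
    [[0,0,0.031],0],
    [[0,0,0.0295],0],
    [[0,0,0],0],
    [[0,0,0],0],
  ],
)

```text
time_s: 13.62
tcp_pos: [0.6971, 0.0052, 0.0174]
ee_rot: [[0.002, -1.0, -0.003], [-1.0, -0.002, -0.001], [0.001, 0.003, -1.0]]
wrist_force: [0.3, -0.6, 1.0]
gripper_width: 0.575
gripper_force: 0.0
```

Request:
apply_moves(
  moves=[
    [[0,0,0],0],
    [[0,0,0],0],
    [[0,0,0],0],
    [[0,0,0],0],
    [[0,0,0],0],
  ],
  hand=0.015,
)

```text
time_s: 14.03
tcp_pos: [0.699, 0.0059, 0.0191]
ee_rot: [[0.002, -1.0, 0.002], [-1.0, -0.002, 0.0], [-0.0, -0.002, -1.0]]
wrist_force: [-1.2, 0.5, 5.7]
gripper_width: 0.281
gripper_force: 27.8
```

Request:
apply_moves(
  moves=[
    [[0,0,0],0],
    [[0,0,0],0],
    [[0,0,0],0],
    [[0,0,0],0],
  ],
)

```text
time_s: 14.37
tcp_pos: [0.6989, 0.0059, 0.0191]
ee_rot: [[0.002, -1.0, 0.001], [-1.0, -0.002, -0.0], [0.0, -0.001, -1.0]]
wrist_force: [-3.4, -0.2, 6.7]
gripper_width: 0.276
gripper_force: 30.0
```

Request:
apply_moves(
  moves=[
    [[0,0,-0.002],0],
    [[0,0,-0.002],0],
    [[0,0,-0.002],0],
    [[0,0,0],0],
    [[0,0,0],0],
  ],
)

```text
time_s: 14.78
tcp_pos: [0.6979, 0.0053, 0.0229]
ee_rot: [[0.002, -1.0, -0.002], [-1.0, -0.002, -0.0], [0.0, 0.002, -1.0]]
wrist_force: [1.5, -2.2, -4.1]
gripper_width: 0.278
gripper_force: 30.0
```

```bash
python3 -c "
from h import *
feel()"
```

```text
F [-0.08 -1.89 -4.38] [0.53 0.33 0.47] [0.6983 0.0058 0.0236] 24.192655393578633 29.999234676361084
```

A reads about 4.2 N, so it is the full box. I'll draw it straight out first and then over to the carrier axis, with the front still slightly raised.

Request:
apply_moves(
  moves=[
    [[-0.006,0,0],0],
    [[-0.012,0,0],0],
    [[-0.013,0,0],0],
    [[-0.013,0,0],0],
    [[-0.013,0,0],0],
  ],
)

```text
time_s: 15.7
tcp_pos: [0.6983, 0.0646, 0.0238]
ee_rot: [[0.003, -1.0, -0.0], [-1.0, -0.003, 0.0], [-0.0, 0.0, -1.0]]
wrist_force: [-0.2, -2.0, -4.7]
gripper_width: 0.275
gripper_force: 30.0
```

Request:
apply_moves(
  moves=[
    [[-0.013,0,0],0],
    [[-0.012,0,0],0],
    [[-0.012,0.003,0],0],
    [[-0.009,0.006,0],0],
    [[-0.008,0.008,0],0],
  ],
)

```text
time_s: 16.12
tcp_pos: [0.6817, 0.1184, 0.024]
ee_rot: [[0.003, -1.0, 0.002], [-1.0, -0.003, 0.001], [-0.001, -0.002, -1.0]]
wrist_force: [1.0, -1.5, -4.6]
gripper_width: 0.279
gripper_force: 30.0
```

Run:
```python
from h import *
s=r.sense();print(s["tcp_pos"],s["wrist_force"],s["ee_rot"][:,1],s["moment"],s["gripper_width"])
```

```text
[0.68174849 0.11844491 0.02399855] [ 1.02921895 -1.48352795 -4.62519984] [-0.99999189 -0.00339893 -0.00215998] [-0.26714358 -0.51515676  0.26329034] 0.2794171471690049
```

Request:
apply_moves(
  moves=[
    [[-0.0065,0.0096,0],-0.2],
    [[-0.0065,0.0096,0],-0.2],
    [[-0.0065,0.0096,0],-0.2],
    [[-0.0065,0.0096,0],-0.2],
    [[-0.0065,0.0096,0],-0.2],
  ],
)

```text
time_s: 16.53
tcp_pos: [0.6319, 0.1492, 0.024]
ee_rot: [[0.02, -1.0, 0.0], [-1.0, -0.02, 0.0], [-0.0, -0.0, -1.0]]
wrist_force: [2.2, -1.4, -4.5]
gripper_width: 0.277
gripper_force: 30.0
```

Request:
apply_moves(
  moves=[
    [[-0.0065,0.0096,0],-0.2],
    [[-0.0065,0.0096,0],-0.2],
    [[-0.0065,0.0096,0],-0.2],
    [[-0.0065,0.0096,0],-0.2],
    [[-0.0065,0.0096,0],-0.2],
  ],
)

```text
time_s: 16.95
tcp_pos: [0.5832, 0.1806, 0.0238]
ee_rot: [[0.037, -0.999, 0.0], [-0.999, -0.037, 0.0], [-0.0, -0.0, -1.0]]
wrist_force: [1.5, -1.3, -4.7]
gripper_width: 0.282
gripper_force: 30.0
```

Request:
apply_moves(
  moves=[
    [[-0.006,0.0096,0],-0.2],
    [[-0.006,0.0096,0],-0.2],
    [[-0.006,0.0096,0],-0.2],
    [[-0.006,0.0096,0],-0.2],
    [[-0.004,0.006,0],-0.2],
  ],
)

```text
time_s: 17.37
tcp_pos: [0.5371, 0.2067, 0.0237]
ee_rot: [[0.055, -0.998, -0.001], [-0.998, -0.055, -0.0], [0.0, 0.001, -1.0]]
wrist_force: [2.7, -1.8, -4.9]
gripper_width: 0.277
gripper_force: 30.0
```

Run:
```python
from h import *
t=imaging.capture("top");c=imaging.capture("wrist")
s=r.sense();print(s["tcp_pos"],s["wrist_force"],s["ee_rot"][:,1],s["gripper_width"])
a=cv2.resize(t["frame"][150:290,215:385],(728,600),interpolation=cv2.INTER_CUBIC)
b=c["frame"]
cv2.imwrite("pics/t3.png",np.vstack([cv2.resize(a[:, :],(364,300)),cv2.resize(b,(364,228))]) if 0 else np.hstack([cv2.resize(a,(400,330)),cv2.resize(b[:330,120:520],(400,330))]))
np.savez("t.npz",f=t["frame"])
for n,cc,h in (("top",t,hit),("wrist",c,whit)):
  for q,z in (("box_1",0),("carrier",0),("carrier_mouth",0)):
    for d in models.place_of(cc,q):
        if d["confidence"]>.3: print(n,q,round(d["confidence"],2),np.round(h(cc,d["at"],z)[:2],4))
```

```text
[0.53736822 0.20707377 0.02388041] [-1.0542546   1.4036993  -3.08961334] [-9.98491095e-01 -5.49120084e-02  4.51400474e-04] 0.2841423218770224
top box_1 0.66 [0.5374 0.1218]
top box_1 0.56 [ 0.5669 -0.122 ]
top carrier 0.93 [0.5287 0.3301]
wrist box_1 0.8 [0.5428 0.1194]
```

View pics/t3.png

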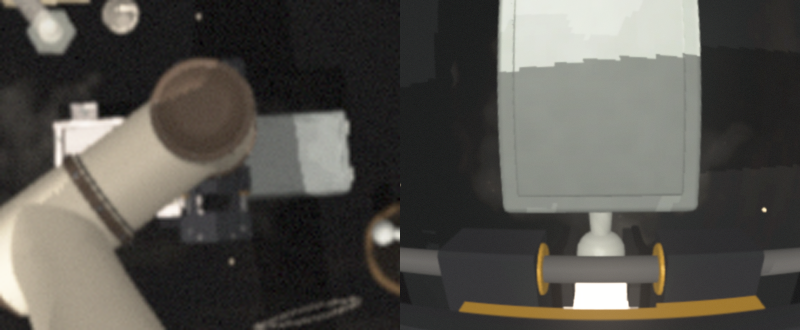

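The wrist view shows the box square in the gripper, with the ball held and the carrier floor visible below. I'll draw it into the mouth slowly, with slightly more lift to clear the ramp.

Request:
apply_moves(
  moves=[
    [[-0.004,0,-0.0005],0],
    [[-0.008,0,-0.0005],0],
    [[-0.008,0,-0.0005],0],
    [[-0.008,0,-0.0005],0],
    [[-0.008,0,-0.0005],0],
  ],
)

```text
time_s: 18.18
tcp_pos: [0.5364, 0.2425, 0.026]
ee_rot: [[0.054, -0.999, -0.001], [-0.999, -0.054, -0.001], [0.001, 0.001, -1.0]]
wrist_force: [0.3, -2.1, -4.8]
gripper_width: 0.28
gripper_force: 30.0
```

Request:
apply_moves(
  moves=[
    [[-0.005,0,0],0],
    [[-0.005,0,0],0],
    [[-0.005,0,0],0],
    [[-0.005,0,0],0],
    [[-0.005,0,0],0],
  ],
)

```text
time_s: 18.6
tcp_pos: [0.5352, 0.2674, 0.0262]
ee_rot: [[0.054, -0.999, -0.0], [-0.999, -0.054, -0.0], [0.0, 0.0, -1.0]]
wrist_force: [-0.4, -2.0, -4.0]
gripper_width: 0.28
gripper_force: 30.0
```

Request:
apply_moves(
  moves=[
    [[-0.004,0,0],0],
    [[-0.004,0,0],0],
    [[-0.004,0,0],0],
    [[-0.004,0,0],0],
    [[-0.004,0,0],0],
  ],
)

```text
time_s: 19.02
tcp_pos: [0.5329, 0.2844, 0.0257]
ee_rot: [[0.055, -0.998, -0.004], [-0.998, -0.055, -0.006], [0.006, 0.004, -1.0]]
wrist_force: [1.9, -10.8, -3.7]
gripper_width: 0.275
gripper_force: 30.0
```

Request:
apply_moves(
  moves=[
    [[-0.002,0,0],0],
    [[-0.002,0,0],0],
    [[-0.002,0,0],0],
  ],
)

```text
time_s: 19.27
tcp_pos: [0.5336, 0.2914, 0.0257]
ee_rot: [[0.054, -0.999, -0.002], [-0.999, -0.054, -0.003], [0.003, 0.002, -1.0]]
wrist_force: [2.2, -4.4, -5.0]
gripper_width: 0.276
gripper_force: 30.0
```

Past the rollers. Continuing.

Request:
apply_moves(
  moves=[
    [[-0.004,0,0],0],
    [[-0.005,0,0],0],
    [[-0.005,0,0],0],
    [[-0.005,0,0],0],
    [[-0.005,0,0],0],
  ],
)

```text
time_s: 19.68
tcp_pos: [0.5322, 0.3159, 0.0263]
ee_rot: [[0.054, -0.999, -0.002], [-0.999, -0.054, -0.003], [0.003, 0.002, -1.0]]
wrist_force: [1.2, -7.2, -1.1]
gripper_width: 0.278
gripper_force: 30.0
```

Request:
apply_moves(
  moves=[
    [[-0.005,0,0],0],
    [[-0.005,0,0],0],
    [[-0.005,0,0],0],
    [[-0.005,0,0],0],
    [[-0.005,0,0],0],
  ],
)

```text
time_s: 20.1
tcp_pos: [0.5305, 0.3407, 0.0261]
ee_rot: [[0.053, -0.999, -0.002], [-0.999, -0.053, -0.003], [0.003, 0.002, -1.0]]
wrist_force: [-0.0, -5.9, -2.9]
gripper_width: 0.279
gripper_force: 30.0
```

Request:
apply_moves(
  moves=[
    [[-0.004,0,0],0],
    [[-0.004,0,0],0],
    [[-0.004,0,0],0],
    [[-0.004,0,0],0],
    [[-0.004,0,0],0],
  ],
)

```text
time_s: 20.52
tcp_pos: [0.5292, 0.3606, 0.0258]
ee_rot: [[0.053, -0.999, -0.003], [-0.999, -0.053, -0.003], [0.003, 0.003, -1.0]]
wrist_force: [0.2, -6.6, -3.9]
gripper_width: 0.28
gripper_force: 30.0
```

Request:
apply_moves(
  moves=[
    [[-0.004,0,0],0],
    [[-0.004,0,0],0],
    [[-0.004,0,0],0],
    [[-0.004,0,0],0],
    [[-0.004,0,0],0],
  ],
)

```text
time_s: 20.93
tcp_pos: [0.5281, 0.3804, 0.0255]
ee_rot: [[0.053, -0.999, -0.003], [-0.999, -0.053, -0.003], [0.003, 0.003, -1.0]]
wrist_force: [0.7, -6.3, -4.7]
gripper_width: 0.279
gripper_force: 30.0
```

Request:
apply_moves(
  moves=[
    [[-0.003,0,0],0],
    [[-0.003,0,0],0],
    [[-0.003,0,0],0],
    [[-0.003,0,0],0],
    [[-0.002,0,0],0],
  ],
)

```text
time_s: 21.35
tcp_pos: [0.5273, 0.3945, 0.0254]
ee_rot: [[0.053, -0.999, -0.003], [-0.999, -0.053, -0.003], [0.003, 0.003, -1.0]]
wrist_force: [0.1, -6.5, -4.4]
gripper_width: 0.283
gripper_force: 30.0
```

Request:
apply_moves(
  moves=[
    [[-0.002,0,0.0005],0],
    [[-0.002,0,0.0005],0],
    [[-0.001,0,0.0005],0],
    [[-0.001,0,0.0005],0],
  ],
)

```text
time_s: 21.68
tcp_pos: [0.527, 0.4005, 0.0234]
ee_rot: [[0.053, -0.999, -0.003], [-0.999, -0.053, -0.003], [0.003, 0.003, -1.0]]
wrist_force: [-0.2, -5.3, -4.7]
gripper_width: 0.278
gripper_force: 30.0
```

Request:
apply_moves(
  moves=[
    [[-0.0015,0,0.0005],0],
    [[-0.0015,0,0.0005],0],
    [[-0.001,0,0],0],
    [[-0.001,0,0],0],
  ],
)

```text
time_s: 22.02
tcp_pos: [0.5268, 0.4047, 0.0232]
ee_rot: [[0.053, -0.999, -0.003], [-0.999, -0.053, -0.004], [0.004, 0.003, -1.0]]
wrist_force: [0.4, -7.4, -0.4]
gripper_width: 0.28
gripper_force: 30.0
```

Request:
apply_moves(
  moves=[
    [[-0.001,0,0],0],
    [[-0.001,0,0],0],
    [[-0.001,0,0],0],
  ],
)

```text
time_s: 22.27
tcp_pos: [0.5267, 0.4077, 0.0232]
ee_rot: [[0.053, -0.999, -0.003], [-0.999, -0.053, -0.004], [0.004, 0.003, -1.0]]
wrist_force: [-0.8, -8.0, 0.3]
gripper_width: 0.278
gripper_force: 30.0
```

Request:
apply_moves(
  moves=[
    [[-0.001,0,0],0],
    [[-0.001,0,0],0],
    [[-0.001,0,0],0],
  ],
)

```text
time_s: 22.52
tcp_pos: [0.5265, 0.4115, 0.0233]
ee_rot: [[0.053, -0.999, -0.002], [-0.999, -0.053, -0.003], [0.003, 0.003, -1.0]]
wrist_force: [-1.1, -4.9, -1.5]
gripper_width: 0.281
gripper_force: 30.0
```

Request:
apply_moves(
  moves=[
    [[-0.0007,0,0],0],
    [[-0.0007,0,0],0],
    [[-0.0007,0,0],0],
  ],
)

```text
time_s: 22.77
tcp_pos: [0.5265, 0.4129, 0.0233]
ee_rot: [[0.053, -0.999, -0.003], [-0.999, -0.053, -0.004], [0.004, 0.003, -1.0]]
wrist_force: [-0.0, -9.1, 0.3]
gripper_width: 0.276
gripper_force: 30.0
```

Request:
apply_moves(
  moves=[
    [[-0.0007,0,0],0],
    [[-0.0007,0,0],0],
    [[0,0,0],0],
  ],
)

```text
time_s: 23.02
tcp_pos: [0.5265, 0.4129, 0.0232]
ee_rot: [[0.053, -0.999, -0.004], [-0.999, -0.053, -0.007], [0.006, 0.004, -1.0]]
wrist_force: [0.3, -11.4, 1.6]
gripper_width: 0.278
gripper_force: 30.0
```

It has stopped at the predicted place, y=0.413, with the force building against the lip. Releasing and rising.

Request:
apply_moves(
  moves=[
    [[0,0,0],0],
    [[0,0,0],0],
    [[0,0,0],0],
    [[0,0,0],0],
    [[0,0,0],0],
  ],
  hand=0.05,
)

```text
time_s: 23.43
tcp_pos: [0.5277, 0.4179, 0.0241]
ee_rot: [[0.055, -0.998, 0.002], [-0.998, -0.055, 0.002], [-0.002, -0.002, -1.0]]
wrist_force: [-1.2, -0.4, -0.4]
gripper_width: 0.546
gripper_force: 0.0
```

Request:
apply_moves(
  moves=[
    [[0,0,-0.01],0],
    [[0,0,-0.03],0],
    [[0,0,-0.04],0],
    [[0,0,-0.04],0],
    [[0,0,-0.04],0],
  ],
)

```text
time_s: 23.85
tcp_pos: [0.5271, 0.4165, 0.1861]
ee_rot: [[0.055, -0.998, 0.001], [-0.998, -0.055, 0.001], [-0.001, -0.001, -1.0]]
wrist_force: [2.0, 0.6, 0.6]
gripper_width: 0.572
gripper_force: 0.0
```

Request:
apply_moves(
  moves=[
    [[-0.04,0,0],0],
    [[-0.04,0,0],0],
    [[-0.04,0,0],0],
    [[-0.04,0,0],0],
    [[0,0,0],0],
  ],
)

```text
time_s: 24.27
tcp_pos: [0.5166, 0.5828, 0.1815]
ee_rot: [[0.06, -0.998, 0.001], [-0.998, -0.06, 0.002], [-0.002, -0.001, -1.0]]
wrist_force: [-0.5, 0.7, -2.4]
gripper_width: 0.572
gripper_force: 0.0
```

Run:
```python
from h import *
imaging.capture("top")
t=imaging.capture("side");c=imaging.capture("wrist");f=t["frame"]
s=r.sense();print(s["tcp_pos"],s["wrist_force"])
cv2.imwrite("pics/end.png",np.hstack([cv2.resize(f[180:300,250:390],(400,343),interpolation=cv2.INTER_CUBIC),cv2.resize(c["frame"][0:240,180:460],(400,343),interpolation=cv2.INTER_CUBIC)]))
for n,cc,h in (("side",t,hit),("wrist",c,whit)):
  for q,z in (("box_1",.004),("box_1_pull",.038),("carrier",0),("stop_lip",.008)):
    for d in models.place_of(cc,q):
        if d["confidence"]>.3: print(n,q,round(d["confidence"],2),np.round(h(cc,d["at"],z)[:2],4))
```

```text
[0.51814625 0.57639697 0.1831735 ] [ 1.15219133 -0.38574381  0.28813766]
side box_1 0.69 [ 0.564  -0.1025]
side box_1 0.64 [0.5372 0.3255]
side box_1 0.61 [ 0.4364 -0.0648]
side box_1_pull 0.77 [0.4511 0.0155]
side box_1_pull 0.48 [0.5116 0.3879]
side carrier 0.96 [0.5316 0.3385]
side stop_lip 0.74 [0.5312 0.3831]
wrist stop_lip 0.83 [0.5295 0.3825]
```

View pics/end.png

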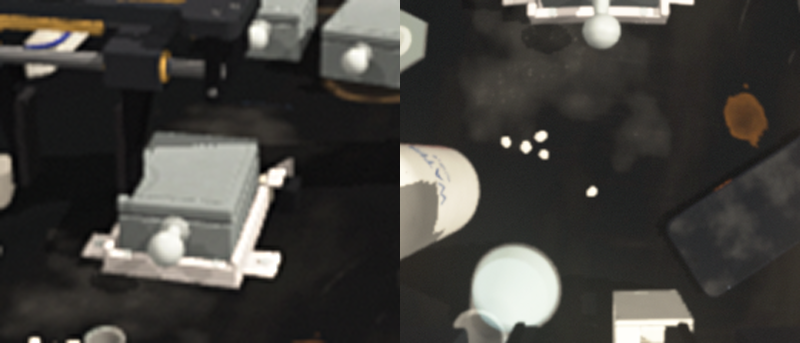

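The last picture shows the box flat in the carrier with its end face at the lip (left half, ball at about 168,243). Combined with the stall at the predicted position, that means it is home, so I'm handing in.

```bash
python3 -c "
from h import *
print(r.finish_job())"
```

```text
the job is handed in; nothing more can be done
None
```

I found the full box by feel: the far one near the tray pulled about 4.2 N, the other two about 1.3–1.6 N. I drew it into the carrier until it stopped against the lip, let go and handed the job in; the two empty boxes were only raised slightly and set back down, and the judge's verdict was not shown.

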